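Seat a stone cast in its carrier and dock them in the scanner

TASK

First set the stone cast down in the wire fence of the metal carrier plate, lying flat with its front teeth towards the black handle, and let go of it. Then take the carrier by its handle and slide it, cast and all, into the scanner's dock under the side lips until it is fully home against the stop. Keep the cast upright throughout, and leave the jar, the shade guide and the black clip where they are.

Things in the scene. Friction and masses are not known exactly. Their poses are not given: they have to be found in the camera images.
- cast: Pale grey stone dental cast, 0.11 kg, 58 mm along x, 65 along y, 33 high: solid base 18 mm high, horseshoe of teeth on top. Origin: centre of its underside, z up. -x points to its front teeth. Front face (27 mm wide) and back face (55 mm wide) are parallel, 29 mm before and behind the origin, leaning in 2.5 mm towards the top: grasp there. Side faces 30 to 33 mm out, front corners slanted.
- cast_center (a point): Middle of the cast, half-way up (16.5 mm over its underside); axes as the cast's.
- cast_front (a point): Middle of the cast's front face, 29 mm along -x from cast_center; same axes.
- carrier: Loose bare-metal plate, 0.25 kg, 5 mm thick, flat on the dark mat (top z = 0); origin on its underside below the seat's middle. x runs from handle to toe (toe enters the dock first), z up. 92 mm wide (y +-46), from x = -84 to +40 mm. Loaded, it slides with 1 to 3 N; pressing down on it adds drag, so push it level or with the handle end 2 or 3 mm lifted.
- carrier_seat (a point): Middle of the seat, on the plate's top (5 mm over its underside), axes as the carrier's: the cast's underside centre belongs here, axes parallel to the carrier's, teeth to the handle. A fence of 5 mm round wire, 6 mm high, follows the cast's sides and corners with 2.5 mm to spare; it is open for the fingers in front (|y| < 21 mm) and behind (|y| < 16 mm).
- carrier_handle (a point): Middle of the carrier's black upright handle block, 74 mm along -x from carrier_seat and 20 mm above it; carrier's axes. The block is 14 mm along x, 22 mm along y, 40 mm high; its top is 45 mm over the carrier's underside. A seated cast's front face is 38 mm from it.
- dock: Scanner with dock, fixed to the bench; x points into the dock, mouth at -x; origin 1 mm below the home carrier's. Its metal floor, 106 mm wide, top 1 mm over the mat, runs from x = -100 mm (bevelled edge down to the mat, so a carrier slides up onto it) to the stop at +40 mm, the front of the white body (116 mm wide, to x = +110). Its head, 147 mm high, overhangs to x = +28, 113 mm up.
- dock_seat (a point): Where carrier_seat lies, axes alike, when fully home; 6 mm over the mat, 5 over the floor. Grey rails 12 mm high, inner faces at y = +-48 mm (2 mm to spare a side), x = -40 to +42; lips reach 5 mm inwards over the plate's edges, underside 8.5 mm over the floor, so slide in from the mouth. Flared lead-ins from x = -40 to -62 mm, opening to about y = +-60.
- jar_center (a point): Middle of a round white-capped jar, 55 mm across, 52 mm high; a bystander, leave it alone.
- shade_guide: Shade guide, a flat bar with tooth-coloured tabs, 46 x 120 x 9 mm; origin at the underside's centre; a bystander, leave it alone.
- clip: Black clip, 20 x 90 x 21 mm, lying on the bench; origin at the underside's centre; a bystander, leave it alone.

How it is judged:
By the outcome, as a careful person would: the job done as asked, in the order asked, and still so for the second after the job is handed in, with the robot touching nothing.
It also fails if it takes over 56 s, if anything falls off the work surface, if the arm or the gripper's body presses on something with over 40 N, if the wrist force passes 120 N, or if a joint passes its speed limit or range.

ROBOT

A 6-joint arm with a two-finger parallel gripper is mounted at the origin on a cart in front of the work surface, level with it; the furniture and walls round the work are solid. World frame = base frame: x ahead of the robot, y to its left, z up, the work surface at z = 0. Lengths are in m, angles in rad, forces in N, time in s.
With the tool pointing down it reaches from about 0.375 to 0.9 m from the base axis. Payload 3.1 kg.
Tool frame: the origin (TCP) lies midway between the tips of the shut fingers; the grasp point (between the pads) lies 19 mm behind it; z points along the fingers, y is the line along which they close (so a half turn about z gives the same grasp; the last joint's range is limited). The gripper opens to 87 mm and grips with 3 to 60 N. Pads are 19 mm wide; open, the fingers measure 117 mm over their backs; the gripper's body (75 mm by 190 mm) begins 51 mm behind the grasp point.
Start: joints at [-1.403, 0.527, 1.433, -0, 1.181, -0.178], TCP at [0.212, -0.588, 0.223] pointing down, gripper open.
Joint ranges: [-3.08, 3.08], [-0.75, 2.2], [0.22, 2.44], [-1.43, 4.57], [0, 2.65], [-2.85, 2.85]. Speed limits (rad/s): [2.79, 2.79, 3.14, 3.14, 3.14, 3.14].

INTERFACE

Orientations are given as a rotation vector (axis times angle).
In Python, from workcell import telemetry, optics, robot gives the robot as it stands.
- The arm moves only by the tool apply_moves, never from a script. Its argument "deltas" is a list that holds one entry, the list of rows, each a list of 6 numbers: the shift along the tool's x, y, z in units of 40 mm (1.0 is 40 mm), then the turn, a rotation vector about the tool's x, y, z in units of 6 degrees (1.0 is 6 degrees). A call has 1 to 12 rows; each row is the pose to reach, as a shift and turn from the pose commanded when the call began, along the tool's axes at that moment; what a row does not reach only later rows make up. A row lasts 1/12 s, in which the tool goes at most 41.7 mm and 7.16 degrees, less where a joint would pass 70% of its speed; a pose out of reach is approached as far as the arm can. A call with a gripper value outside its range is refused whole. "fingers" is the finger opening in mm, from 0 to 87, set as the call begins (left out, the last holds). The fingers move at their own pace and stop on an object; "force" is the grip in N (left out, the last holds). Time passes only in rows, so rows that repeat a pose let the fingers close. It gives the time, the measured TCP pose, the force, the opening and the grip force at its end, in the units of the state.
- telemetry.sense(): the state, without advancing time (a new reading comes with each control period).
- optics.snapshot(name): name is "scene" or "top"; returns a dict with "pixels" (400x640x3 uint8, red, green, blue), "z_map" (400x640 float32, m along the optical axis (not along the pixel's ray), 0 where there is no reading), "intrinsics" (3x3 intrinsics, pixels), "xyz" and "rotation" of the camera in the world. Camera axes: x right, y down, z forward; pixel columns grow to the right and rows downward; lengths in m; the calibration is good to about 2 mm. A picture is of the moment at which its call begins.
- robot.close_job(): hands the job in; it is judged then, once.
The state is a dict: "clock": time; "joints": joint angles; "joint_velocities": joint speeds; "effort": joint torques, N m; "position": TCP position; "tool_rot": TCP orientation; "wrist_force": force on the tool from outside, world axes, zero at the start; "ft_torque": the same for the moment, N m; "width": finger opening in m; "finger_force": force on a finger pad.
Only numpy, scipy, OpenCV 4.12 (cv2) and the standard library are available. Lean on these libraries where they do the work, as an engineer would, in place of code of your own. Each camera call takes 0.05 s, during which the arm holds its last target. There are 200 camera calls.

## Working session

There is one attempt and no reset: what is moved stays moved. The work goes in short steps, Python scripts to look and compute and a tool call to move; the robot and the scene stay as the last step left them, time stands still between calls to the robot, and variables do not carry over. Pictures are saved under pics/ and viewed, at most 10 in all, crops included, and the job is handed in when it is done.

Besides the shell and the picture viewer there is one more tool, called after "Emit:" in YAML: its name, and indented under it one key for each argument. apply_moves: Moves the arm, as the interface text tells. Its arguments: {"type":"object","properties":{"deltas":{"type":"array"},"fingers":{"type":"number"},"force":{"type":"number"}},"required":["deltas"]}

```bash
mkdir -p pics; ls
python3 - <<'E'
from workcell import telemetry, optics
import cv2,numpy as np
print({k:np.round(v,3) for k,v in telemetry.sense().items()})
for n in("scene","top"):
    s=optics.snapshot(n); cv2.imwrite(f"pics/{n}0.png",s["pixels"][:,:,::-1]); np.savez(f"{n}0.npz",**s)
    print(n,s["intrinsics"],s["xyz"],s["rotation"])
E
```

```text
pics
{'clock': np.float64(0.0), 'joints': array([-1.402,  0.528,  1.434, -0.   ,  1.181, -0.178]), 'joint_velocities': array([ 0.   ,  0.   ,  0.001, -0.   , -0.   , -0.001]), 'effort': array([-2.0000e-03, -4.4004e+01, -1.7659e+01,  6.3000e-02,  5.8000e-02,
       -0.0000e+00]), 'position': array([ 0.212, -0.587,  0.222]), 'tool_rot': array([-3.092, -0.542,  0.   ]), 'wrist_force': array([-0.813,  0.262,  0.22 ]), 'ft_torque': array([-0.026, -0.014, -0.036]), 'finger_force': np.float64(0.0), 'width': np.float64(0.087)}
scene [[445.19634736   0.         316.99993664]
 [  0.         445.19634736 198.22267744]
 [  0.           0.           1.        ]] [-0.36493885 -0.79800547  0.70622416] [-1.90760918  1.06794062 -0.61680228]
top [[436.8864586    0.         324.33414066]
 [  0.         436.8864586  201.44991174]
 [  0.           0.           1.        ]] [ 0.49993338 -0.23878993  1.04640614] [-2.16837568  2.19158157 -0.08928442]
```

View pics/scene0.png

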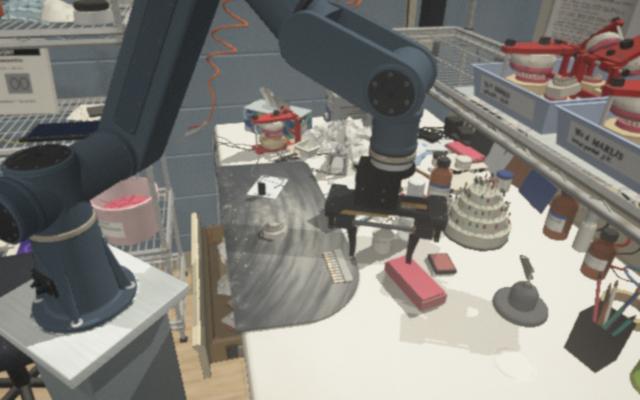

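View pics/top0.png

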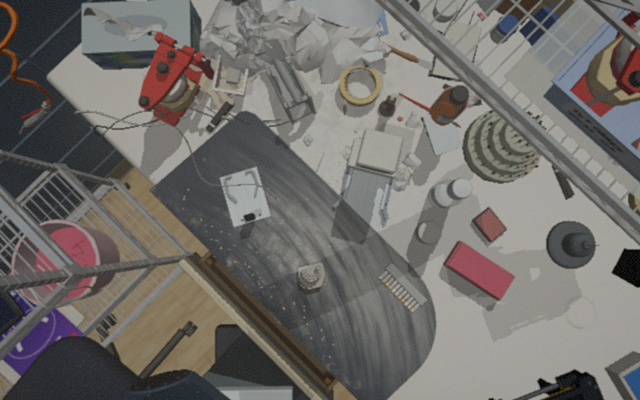

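The scene view shows the arm over the bench, with the carrier at (268,187) and the cast at (272,230). In the top view the carrier is at (244,197) with its handle at (250,216), the cast at (312,277), and the dock at (375,180) with its mouth towards lower-left. The shade guide is at (402,290) and the jar near (428,232).

```bash
cat > h.py <<'E'
import numpy as np,cv2
from scipy.spatial.transform import Rotation as R
def load(n): return dict(np.load(n))
def ray(s,u,v,z):
    K=s["intrinsics"]; d=R.from_rotvec(s["rotation"]).apply(np.c_[(np.atleast_1d(u)-K[0,2])/K[0,0],(np.atleast_1d(v)-K[1,2])/K[1,1],np.ones(np.size(u))])
    return s["xyz"]+d*((z-s["xyz"][2])/d[:,2:])
def cloud(s):
    v,u=np.mgrid[:400,:640]; K=s["intrinsics"]; z=s["z_map"]
    p=np.stack([(u-K[0,2])/K[0,0]*z,(v-K[1,2])/K[1,1]*z,z],-1)
    return R.from_rotvec(s["rotation"]).apply(p.reshape(-1,3)).reshape(400,640,3)+s["xyz"]
def proj(s,P):
    p=R.from_rotvec(s["rotation"]).inv().apply(np.atleast_2d(P)-s["xyz"]); q=p@s["intrinsics"].T; return q[:,:2]/q[:,2:]
E
python3 - <<'E'
from h import *
s=load("top0.npz"); im=s["pixels"][:,:,::-1]; c=cloud(s)
for n,(u,v) in dict(handle=(250,216),carr=(244,190),cast=(312,277),body=(380,150),floor=(365,200),jar=(428,232),shade=(402,290),mat=(280,240),bench=(440,340)).items(): print(n,c[v,u].round(3),ray(s,u,v,0).round(3))
a=cv2.resize(im[155:245,200:290],None,fx=6,fy=6,interpolation=2)
b=cv2.resize(im[245:310,275:345],None,fx=6,fy=6,interpolation=2)
b=cv2.copyMakeBorder(b,0,540-b.shape[0],0,800-540-0 if False else 0,cv2.BORDER_CONSTANT)
cv2.imwrite("pics/c1.png",cv2.resize(np.hstack([a,b]),None,fx=.83,fy=.83))
cv2.imwrite("pics/c2.png",cv2.resize(im[105:255,325:475],None,fx=4,fy=4,interpolation=2))
E
```

```text
handle [ 0.55  -0.069  0.047] [[ 0.552 -0.061  0.   ]]
carr [ 0.614 -0.048  0.009] [[ 0.615 -0.047  0.   ]]
cast [ 0.409 -0.209  0.029] [[ 0.406 -0.209  0.   ]]
body [ 0.68  -0.357  0.145] [[ 0.709 -0.376  0.   ]]
floor [ 0.588 -0.337  0.   ] [[ 0.588 -0.337  0.   ]]
jar [ 0.509 -0.475  0.047] [[ 0.509 -0.487  0.   ]]
shade [ 0.374 -0.42   0.006] [[ 0.373 -0.421  0.   ]]
mat [ 0.494 -0.134  0.006] [[ 0.494 -0.133  0.   ]]
bench [ 0.256 -0.509 -0.005] [[ 0.257 -0.507  0.   ]]
```

View pics/c1.png

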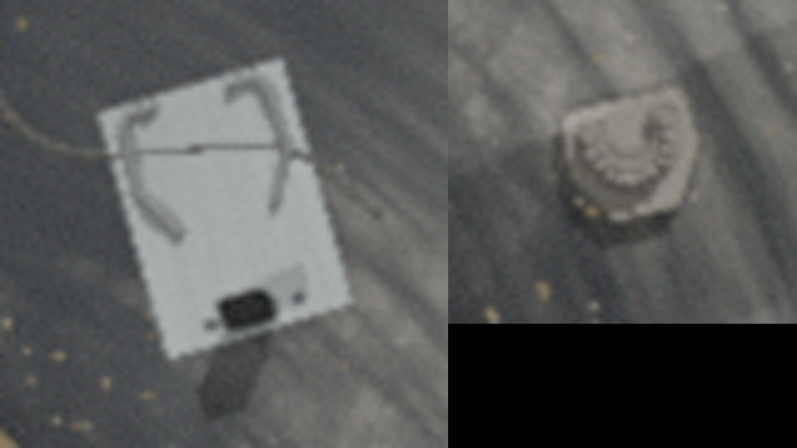

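View pics/c2.png

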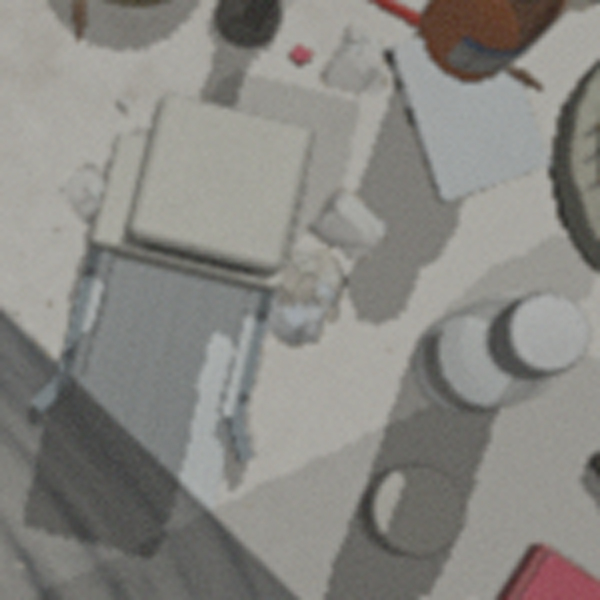

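The carrier's plate corners, wire fence (open at the top and bottom of the crop) and handle (bottom) are clear. The cast's wide back face is at the top and its narrow front at the bottom, so its yaw is close to the carrier's. The dock has its head at crop (225,180), rails running down-left and a flared mouth near (140,435). The jar is at crop (415,510).

Run:
```python
from h import *
s=load("top0.npz"); rgb=s["pixels"].astype(int); g=rgb.min(2); c=cloud(s)
def big(m,x0,y0,x1,y1):
    k=np.zeros((400,640),np.uint8); k[y0:y1,x0:x1]=m[y0:y1,x0:x1]*255
    cs,_=cv2.findContours(k,0,1); return max(cs,key=cv2.contourArea)
def rect(ct,z,name):
    p=ray(s,ct[:,0,0],ct[:,0,1],z)[:,:2]; r=cv2.minAreaRect(p.astype(np.float32)*1000); b=cv2.boxPoints(r)
    print(name,np.round(r[0],1),np.round(r[1],1),round(r[2],2),b.round(0).tolist())
print("levels",g[190,230:260:6],g[277,300:330:4],g[240,270:300:6])
ct=big(g>120,205,160,285,240); rect(ct,.005,"plate")
hs=big((rgb.max(2)<45),235,205,262,224); rect(hs,.045,"handle")
m=(g>75)
for t in (95,105,115):
  ct=big(g>t,292,255,325,293); rect(ct,.02,"cast%d"%t)
z=c[:,:,2]; 
ct=big((z>.12)&(z<.17),340,110,420,190); rect(ct,.147,"head")
k=z[110:255,330:420]; cv2.imwrite("pics/z.png",0*np.zeros((2,2)))
for n,ts in (("lip",(.008,.02)),):
  q=(z>ts[0])&(z<ts[1]); q[:160]=0
a=np.clip(rgb[155:255,325:405]*1.6,0,255).astype(np.uint8)[:,:,::-1]; zz=np.clip((z[155:255,325:405]+.01)*6000,0,255).astype(np.uint8)
f=lambda x:cv2.resize(x,None,fx=5,fy=5,interpolation=0)
cv2.imwrite("pics/c3.png",np.hstack([f(a),f(cv2.cvtColor(zz,8))]))
S=load("scene0.npz")
```

```text
levels [163 164 165 165 157] [ 90  98 125 121 101 119 101  88] [110 117 107 109 119]
plate [599.3 -49.7] [124.  95.] 15.99 [[527.0, -21.0], [553.0, -112.0], [672.0, -78.0], [646.0, 13.0]]
handle [548.4 -66.6] [10.1 19.4] 13.47 [[541.0, -58.0], [546.0, -77.0], [555.0, -75.0], [551.0, -56.0]]
cast95 [ 419.6 -199.8] [74.7 78.3] 89.39 [[380.0, -237.0], [458.0, -238.0], [459.0, -163.0], [381.0, -162.0]]
cast105 [ 421.9 -199.8] [74.7 73.8] 89.39 [[385.0, -237.0], [458.0, -238.0], [459.0, -163.0], [385.0, -162.0]]
cast115 [ 421.9 -199.8] [74.7 73.8] 89.39 [[385.0, -237.0], [458.0, -238.0], [459.0, -163.0], [385.0, -162.0]]
head [ 677.1 -355.5] [83.9 83.1] 75.09 [[626.0, -385.0], [706.0, -407.0], [728.0, -326.0], [648.0, -304.0]][ WARN:0@0.435] global loadsave.cpp:1063 imwrite_ Unsupported depth image for selected encoder is fallbacked to CV_8U.
```

View pics/c3.png

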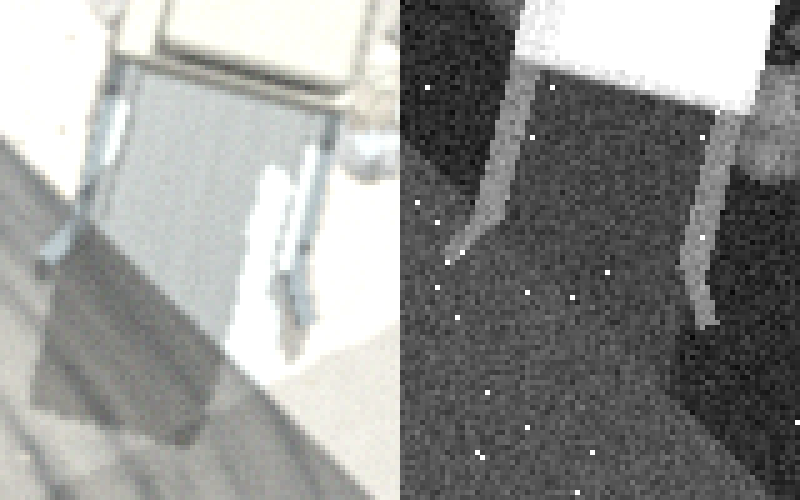

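The right half is the depth map. Both rails are clear: left runs (525,70)→(490,215) and right (730,115)→(695,265), with their flares below and the white body on top. I'll measure the rails and the cast from depth.

Run:
```python
from h import *
s=load("top0.npz"); c=cloud(s); z=c[:,:,2]
print("mat z",np.median(z[225:245,270:290]),"plate",np.median(z[190:200,238:250]))
zf=cv2.medianBlur(z.astype(np.float32),3)
# rails: straight part lines per row
def rail(rows,lo,hi,zt):
    P=[];Q=[]
    for v in rows:
        u=np.where((zf[v,lo:hi]>.0115)&(zf[v,lo:hi]<.03))[0]+lo
        if len(u)<2: continue
        P.append((u.mean(),v)); Q.append((u.min()-.5,u.max()+.5))
    P=np.array(P);W=ray(s,P[:,0],P[:,1],zt)[:,:2]
    Q=np.array(Q);L=ray(s,Q[:,0],P[:,1],zt)[:,:2];Rr=ray(s,Q[:,1],P[:,1],zt)[:,:2]
    f=cv2.fitLine(W.astype(np.float32),cv2.DIST_HUBER,0,.01,.01).ravel(); d=f[:2]*np.sign(f[0])
    print("rail",len(P),W[0].round(4),W[-1].round(4),"yaw",np.degrees(np.arctan2(d[1],d[0])).round(2))
    n=np.array([-d[1],d[0]]); print(" left n",np.median(L@n).round(4)," right n",np.median(Rr@n).round(4))
    return W,d
A,da=rail(range(170,194),340,358,.013); B,db=rail(range(180,204),378,396,.013)
d=(da+db);d/=np.linalg.norm(d);n=np.array([-d[1],d[0]]);print("mean yaw",np.degrees(np.arctan2(d[1],d[0])),"centre n",((A@n).mean()+(B@n).mean())/2,"sep",(A@n).mean()-(B@n).mean())
# head front edge: head-level points, min along d
h=(z>.125)&(z<.17); h[:105]=0;h[200:]=0;h[:,:340]=0;h[:,420:]=0
H=c[h][:,:2]; print("head x range",np.percentile(H@d,[.3,1,99,99.7]),"n",np.percentile(H@n,[.5,99.5]))
# carrier
g=s["pixels"].min(2)
# cast by depth
k=((zf>.013)&(zf<.05)); m=np.zeros_like(k); m[250:300,290:335]=k[250:300,290:335]
nl,lab,st,_=cv2.connectedComponentsWithStats(m.astype(np.uint8)); i=1+st[1:,4].argmax(); m=lab==i
ct=max(cv2.findContours(m.astype(np.uint8),0,1)[0],key=cv2.contourArea)
P=ray(s,ct[:,0,0],ct[:,0,1],.017)[:,:2].astype(np.float32)*1000
print("cast area",m.sum(),"rect",cv2.minAreaRect(P)); print(cv2.approxPolyDP(P.reshape(-1,1,2),4,True).reshape(-1,2).round(1).tolist())
v,u=np.where(m); print(u.min(),u.max(),v.min(),v.max())
j=np.zeros_like(zf,bool); jj=zf>.03; j[210:255,410:450]=jj[210:255,410:450]; print("jar",c[j].mean(0))
```

```text
mat z 0.003951038083862102 plate 0.0060625391768968084
rail 24 [ 0.659  -0.2993] [ 0.604  -0.2854] yaw -14.83
 left n -0.115  right n -0.1274
rail 24 [ 0.6339 -0.3967] [ 0.5791 -0.3824] yaw -15.51
 left n -0.2067  right n -0.2186
mean yaw -15.166128 centre n -0.16699638704320202 sep 0.09951134659880609
head x range [0.70864728 0.70881752 0.78761735 0.78875056] n [-0.20802033 -0.12466033]
cast area 558 rect ((409.9392395019531, -209.0322265625), (54.907615661621094, 62.101776123046875), 13.323281288146973)
[[439.70001220703125, -232.6999969482422], [428.70001220703125, -176.5], [403.29998779296875, -178.6999969482422], [380.1000061035156, -199.5], [391.20001220703125, -232.1999969482422], [425.79998779296875, -237.1999969482422]]
298 324 263 289
jar [ 0.50866285 -0.47484904  0.05702233]
```

```bash
cat >> h.py <<'E'
def contour(img,t,box,inv=False,k=8):
    x0,y0,x1,y1=box; a=cv2.resize(img[y0:y1,x0:x1].astype(np.float32),None,fx=k,fy=k,interpolation=cv2.INTER_CUBIC)
    b=((a<t) if inv else (a>t)).astype(np.uint8); ct=max(cv2.findContours(b,0,1)[0],key=cv2.contourArea)[:,0].astype(float)
    return (ct+.5)/k-.5+[x0,y0]
def sides(P,c,yaw,hx,hy,tol=6,fx=.75,fy=.75):
    """fit 4 sides of a rectangle roughly known; P in mm. returns offsets and yaws"""
    out={}
    r=np.radians(yaw); L=(P-c)@np.array([[np.cos(r),-np.sin(r)],[np.sin(r),np.cos(r)]])
    for nm,ax,o,f in(("x+",0,hx,fy*hy),("x-",0,-hx,fy*hy),("y+",1,hy,fx*hx),("y-",1,-hy,fx*hx)):
        q=L[(abs(L[:,ax]-o)<tol)&(abs(L[:,1-ax])<f)]
        if len(q)<10: continue
        v=cv2.fitLine(q.astype(np.float32),cv2.DIST_HUBER,0,.01,.01).ravel()
        sl=v[ax]/v[1-ax]; off=v[2+ax]-v[3-ax]*sl
        out[nm]=(round(float(off),2),round(float(np.degrees(np.arctan(sl))*(-1 if ax==0 else 1)),2))
    return out
E
python3 - <<'E'
from h import *
s=load("top0.npz"); g=cv2.GaussianBlur(s["pixels"].min(2),(3,3),0)
p=contour(g,138,(205,160,285,240)); P=ray(s,p[:,0],p[:,1],.005)[:,:2]*1000
print("carrier",sides(P,np.array([599.3,-49.7]),16,62,46))
z=cloud(s)[:,:,2].astype(np.float32); z=cv2.GaussianBlur(cv2.medianBlur(z,3),(3,3),.8)
for t in(.011,.014):
    p=contour(z,t,(288,252,335,300)); P=ray(s,p[:,0],p[:,1],.012)[:,:2]*1000
    print("cast",t,sides(P,np.array([410,-209.]),13.3,29,32,5,.5,.4), cv2.minAreaRect(P.astype(np.float32)))
E
```

```text
carrier {'x+': (60.8, -0.82), 'x-': (-60.95, 0.1), 'y+': (44.97, -1.68), 'y-': (-45.09, 0.01)}
cast 0.011 {'x+': (27.13, 1.61), 'x-': (-28.33, -0.32), 'y+': (30.24, 5.4), 'y-': (-30.67, -6.05)} ((409.32122802734375, -208.85501098632812), (56.6434326171875, 63.79652786254883), 12.8442964553833)
cast 0.014 {'x+': (25.99, 2.3), 'x-': (-27.3, 0.04), 'y+': (29.85, 1.26), 'y-': (-29.97, -3.58)} ((409.327880859375, -208.9662628173828), (54.629390716552734, 61.73183059692383), 12.984423637390137)
```

```bash
cat >> h.py <<'E'
def go(x,y,z,yaw):
    """print row delta (units) from measured pose to TCP x,y,z with tool y axis at yaw deg, pointing down"""
    from workcell import telemetry
    t=telemetry.sense(); R0=R.from_rotvec(t["tool_rot"]); a=np.radians(yaw)
    yv=np.array([np.cos(a),np.sin(a),0]); zv=np.array([0,0,-1.]); R1=R.from_matrix(np.c_[np.cross(yv,zv),yv,zv])
    d=R0.inv().apply(np.array([x,y,z])-t["position"])/.04; r=(R0.inv()*R1).as_rotvec()/np.radians(6)
    print("delta",np.r_[d,r].round(3).tolist(),"| clock",round(float(t["clock"]),2),"width",round(float(t["width"]),4),"F",np.round(t["wrist_force"],1),"grip",round(float(t["finger_force"]),1))
E
python3 -c "
from h import *
go(.4094,-.209,.12,13.7)"
```

```text
delta [7.845, -7.212, 2.558, -0.012, -0.016, -13.972] | clock 0.1 width 0.0872 F [-0.   0.9 -0.2] grip 0.0
```

Emit:
apply_moves:
  deltas:
    - [[0.65, -0.6, 0.2, 0, 0, -1.16], [1.3, -1.2, 0.4, 0, 0, -2.33], [1.96, -1.8, 0.6, 0, 0, -3.5], [2.6, -2.4, 0.8, 0, 0, -4.65], [3.27, -3.0, 1.0, 0, 0, -5.8], [3.92, -3.6, 1.2, 0, 0, -7.0], [4.6, -4.2, 1.5, 0, 0, -8.15], [5.2, -4.8, 1.7, 0, 0, -9.3], [5.9, -5.4, 1.9, 0, 0, -10.5], [6.5, -6.0, 2.1, 0, 0, -11.6], [7.2, -6.6, 2.35, 0, 0, -12.8], [7.845, -7.21, 2.56, 0, 0, -13.97]]
  fingers: 87

```text
clock: 1.1
position: [0.4101, -0.2083, 0.1196]
tool_rot: [-1.934, -2.476, -0.0]
wrist_force: [-0.4, 0.4, -1.1]
width: 0.0866
finger_force: 0.0
```

Emit:
apply_moves:
  deltas:
    - [[0, 0, 0, 0, 0, 0], [0, 0, 0, 0, 0, 0]]

```text
clock: 1.27
position: [0.4096, -0.2078, 0.1196]
tool_rot: [-1.935, -2.472, 0.0]
wrist_force: [0.1, 0.2, 0.8]
width: 0.0868
finger_force: 0.0
```

```bash
python3 -c "
from h import *
go(.4094,-.209,.003,13.7)"
```

```text
delta [-0.034, -0.007, 2.914, -0.013, -0.016, 0.031] | clock 1.27 width 0.0868 F [0.1 0.2 0.8] grip 0.0
```

Emit:
apply_moves:
  deltas:
    - [[-0.03, 0, 0.6, 0, 0, 0.03], [-0.03, 0, 1.2, 0, 0, 0.03], [-0.03, 0, 1.8, 0, 0, 0.03], [-0.03, 0, 2.3, 0, 0, 0.03], [-0.03, 0, 2.6, 0, 0, 0.03], [-0.03, 0, 2.8, 0, 0, 0.03], [-0.03, 0, 2.91, 0, 0, 0.03], [-0.03, 0, 2.91, 0, 0, 0.03]]

```text
clock: 1.93
position: [0.4096, -0.212, 0.0033]
tool_rot: [-1.947, -2.465, 0.0]
wrist_force: [0.3, -0.4, 0.2]
width: 0.0869
finger_force: 0.0
```

Emit:
apply_moves:
  deltas:
    - [[0, 0, 0, 0, 0, 0], [0, 0, 0, 0, 0, 0], [0, 0, 0, 0, 0, 0], [0, 0, 0, 0, 0, 0], [0, 0, 0, 0, 0, 0], [0, 0, 0, 0, 0, 0], [0, 0, 0, 0, 0, 0], [0, 0, 0, 0, 0, 0], [0, 0, 0, 0, 0, 0]]
  fingers: 40
  force: 15

```text
clock: 2.68
position: [0.4101, -0.2112, 0.0041]
tool_rot: [1.944, 2.467, 0.0]
wrist_force: [1.2, 1.3, 5.4]
width: 0.0559
finger_force: 15.2
```

Emit:
apply_moves:
  deltas:
    - [[0, 0, -0.3, 0, 0, 0], [0, 0, -0.8, 0, 0, 0], [0, 0, -1.4, 0, 0, 0], [0, 0, -2, 0, 0, 0], [0, 0, -2.4, 0, 0, 0], [0, 0, -2.4, 0, 0, 0]]

```text
clock: 3.18
position: [0.4111, -0.212, 0.1021]
tool_rot: [1.941, 2.463, -0.0]
wrist_force: [0.5, -0.2, -0.9]
width: 0.0561
finger_force: 14.8
```

```bash
python3 -c "
from h import *
go(.621,-.0459,.1,15.8)"
```

```text
delta [2.811, 6.074, 0.058, 0.028, 0.042, -0.38] | clock 3.18 width 0.0561 F [ 0.5 -0.2 -0.9] grip 14.8
```

Emit:
apply_moves:
  deltas:
    - [[0.1, 0.25, 0, 0, 0, 0], [0.35, 0.75, 0, 0, 0, -0.1], [0.7, 1.5, 0, 0, 0, -0.1], [1.05, 2.3, 0, 0, 0, -0.2], [1.4, 3.05, 0, 0, 0, -0.2], [1.75, 3.8, 0, 0, 0, -0.3], [2.1, 4.55, 0, 0, 0, -0.3], [2.4, 5.2, 0.02, 0, 0, -0.38], [2.65, 5.7, 0.04, 0, 0, -0.38], [2.81, 6.07, 0.05, 0, 0, -0.38], [2.81, 6.07, 0.05, 0, 0, -0.38], [2.81, 6.07, 0.05, 0, 0, -0.38]]

```text
clock: 4.18
position: [0.6188, -0.0436, 0.0954]
tool_rot: [-1.89, -2.505, 0.003]
wrist_force: [-1.0, 0.4, -1.6]
width: 0.0558
finger_force: 14.8
```

Run:
```python
from h import *
from workcell import optics
go(.621,-.0459,.1,15.8)
ims=[]
for n in("scene","top"):
    s=optics.snapshot(n); np.savez(f"{n}1.npz",**s)
    p=proj(s,[.62,-.044,.1])[0].astype(int); print(n,p); x,y=max(p[0]-32,0),max(p[1]-32,0)
    ims.append(cv2.resize(s["pixels"][y:y+64,x:x+64,::-1],(390,390),interpolation=2)); print(x,y)
cv2.imwrite("pics/c4.png",np.hstack(ims))
```

```text
delta [-0.071, 0.036, -0.115, -0.034, -0.017, 0.019] | clock 4.18 width 0.0558 F [-1.   0.4 -1.6] grip 14.8
scene [268 155]
236 123
top [234 182]
202 150
```

View pics/c4.png

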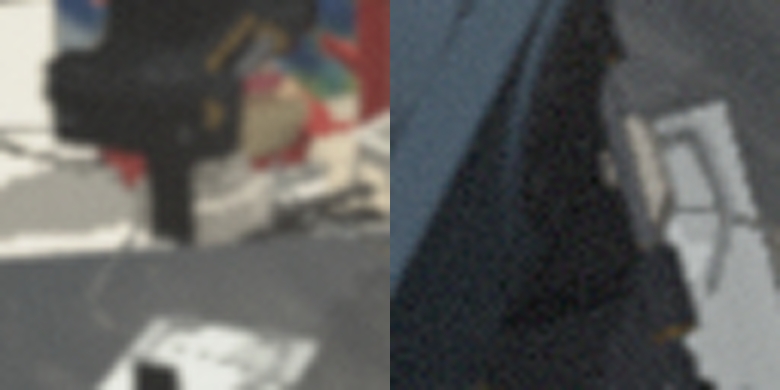

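The left crop shows the cast held under the finger, above the carrier. The right crop, from above, shows the cast's -y side edge from about (650,120) to (668,190), beside the fence. I'll use that edge to check the sideways offset in the grip.

Run:
```python
from h import *
s=load("top1.npz"); rgb=s["pixels"].astype(int); c=cloud(s)
a=np.radians(15.8+0); T=np.array([.6188,-.0436]); 
from workcell import telemetry
t=telemetry.sense(); yv=R.from_rotvec(t["tool_rot"]).as_matrix()[:,1]; print("yaw",np.degrees(np.arctan2(yv[1],yv[0])),t["position"])
T=t["position"][:2]; yv=yv[:2]; nv=np.array([-yv[1],yv[0]])
q=c[150:214,202:266].reshape(-1,3); L=np.c_[(q[:,:2]-T)@yv,(q[:,:2]-T)@nv,q[:,2]]
g=rgb[150:214,202:266].min(2).ravel()
k=(L[:,2]>.085)&(L[:,2]<.128)&(abs(L[:,0])<26)&(L[:,1]<0)&(g>100)
print(k.sum())
for lo in range(-24,24,6):
    j=k&(L[:,0]*1e3>=lo)&(L[:,0]*1e3<lo+6)
    if j.sum()>2: print(lo,j.sum(),(L[j,1].min()*1e3).round(1),(np.percentile(L[j,1],20)*1e3).round(1),(L[j,1].max()*1e3).round(1),(L[j,2].mean()*1e3).round(1))
```

```text
yaw 15.79208523894546 [ 0.61791145 -0.04478066  0.09610914]
73
-18 3 -24.1 -23.7 -22.3 97.0
-12 6 -27.0 -26.1 -21.7 105.0
-6 13 -29.8 -28.4 -21.8 106.9
0 13 -29.6 -28.1 -21.3 108.1
6 14 -29.5 -28.7 -21.9 106.5
12 11 -28.9 -28.0 -22.7 106.6
18 11 -28.1 -27.0 -21.1 106.4
```

Run:
```python
from h import *
from scipy.spatial.transform import Rotation as R
p=np.array([.212,-.588,.223]); Q=R.from_rotvec([-3.092,-.542,0])
for d in([7.845,-7.21,2.56,0,0,-13.97],[-.03,0,2.91,0,0,.03],[0,0,-2.4,0,0,0],[2.81,6.07,.05,0,0,-.38]):
    p=p+Q.apply(np.array(d[:3])*.04); Q=Q*R.from_rotvec(np.array(d[3:])*np.radians(6)); y=Q.as_matrix()[:,1]
    print(p.round(4),np.degrees(np.arctan2(y[1],y[0])).round(2))
```

```text
[ 0.409  -0.2098  0.1214] 13.7
[ 0.4092 -0.2107  0.005 ] 13.52
[ 0.4092 -0.2109  0.101 ] 13.52
[ 0.619  -0.0449  0.0993] 15.8
```

Run:
```python
from h import *
from workcell import telemetry,optics
P=[];Z=[];
for i in range(12):
    s=optics.snapshot("top"); P.append(telemetry.sense()["position"]); Z.append(s["z_map"]); 
P=np.array(P); print(P.mean(0).round(4),P.std(0).round(4))
s["z_map"]=np.median(Z,0); c=cloud(s); z=c[:,:,2]
g=s["pixels"].min(2)
T=P.mean(0)[:2]; a=np.radians(15.8); yv=np.array([np.cos(a),np.sin(a)]); nv=np.array([-yv[1],yv[0]])
# cast -y side: per image row, right end of depth > .08
E=[]
for v in range(168,186):
    row=z[v,225:262]; k=np.where((row>.08)&(row<.125))[0]
    if len(k):
        u=k.max()+.5+225; w=ray(s,u,v,.098)[0,:2]-T; E.append((v,u,w@yv*1e3,w@nv*1e3,z[v,int(u)-2]*1e3))
print(np.round(E,1).tolist())
```

```text
[ 0.6191 -0.0455  0.0976] [0.0005 0.0002 0.0004]
[[169.0, 244.5, 24.8, -27.8, 111.2], [170.0, 245.5, 22.1, -29.3, 112.1], [171.0, 246.5, 19.3, -30.8, 111.1], [172.0, 246.5, 17.2, -30.2, 110.9], [173.0, 246.5, 15.1, -29.6, 112.9], [174.0, 247.5, 12.3, -31.1, 110.6], [175.0, 247.5, 10.2, -30.5, 111.8], [176.0, 247.5, 8.1, -29.9, 111.9], [177.0, 248.5, 5.3, -31.4, 110.4], [178.0, 248.5, 3.2, -30.8, 111.6], [179.0, 248.5, 1.1, -30.2, 112.3], [180.0, 249.5, -1.7, -31.7, 110.4], [181.0, 249.5, -3.8, -31.1, 111.1], [182.0, 249.5, -5.9, -30.6, 109.6], [183.0, 248.5, -7.4, -27.9, 111.6], [184.0, 248.5, -9.5, -27.3, 110.7], [185.0, 248.5, -11.7, -26.7, 109.6]]
```

```bash
python3 -c "
from h import *
go(.6208,-.0452,.022,15.8)"
```

```text
delta [-0.01, 0.027, 1.897, 0.001, 0.0, -0.003] | clock 4.88 width 0.056 F [ 0.8 -0.8 -2.1] grip 14.8
```

Emit:
apply_moves:
  deltas:
    - [[0, 0.03, 0.3, 0, 0, 0], [0, 0.03, 0.7, 0, 0, 0], [0, 0.03, 1.1, 0, 0, 0], [0, 0.03, 1.5, 0, 0, 0], [0, 0.03, 1.8, 0, 0, 0], [0, 0.03, 1.9, 0, 0, 0], [0, 0.03, 1.9, 0, 0, 0], [0, 0.03, 1.9, 0, 0, 0], [0, 0.03, 1.9, 0, 0, 0], [0, 0.03, 1.9, 0, 0, 0]]

```text
clock: 5.72
position: [0.6217, -0.0448, 0.0227]
tool_rot: [1.894, 2.504, 0.001]
wrist_force: [0.7, 0.8, -0.7]
width: 0.0559
finger_force: 14.8
```

```bash
cat >> h.py <<'E'
def settle(n=6):
    from workcell import telemetry,optics
    P=[];F=[]
    for i in range(n): optics.snapshot("top"); t=telemetry.sense(); P.append(t["position"]);F.append(t["wrist_force"])
    print("pos",np.mean(P,0).round(4),"F",np.mean(F,0).round(1))
E
python3 -c "
from h import *
settle();go(.6208,-.0452,.0095,15.8)"
```

```text
pos [ 0.6212 -0.0448  0.0225] F [ 0.   0.1 -1. ]
delta [-0.01, -0.007, 0.316, 0.005, 0.003, -0.002] | clock 6.02 width 0.0557 F [ 0.3  1.2 -0.7] grip 14.8
```

Emit:
apply_moves:
  deltas:
    - [[-0.01, -0.01, 0.08, 0, 0, 0], [-0.01, -0.01, 0.16, 0, 0, 0], [-0.01, -0.01, 0.22, 0, 0, 0], [-0.01, -0.01, 0.27, 0, 0, 0], [-0.01, -0.01, 0.3, 0, 0, 0], [-0.01, -0.01, 0.32, 0, 0, 0], [-0.01, -0.01, 0.32, 0, 0, 0], [-0.01, -0.01, 0.32, 0, 0, 0], [-0.01, -0.01, 0.32, 0, 0, 0]]

```text
clock: 6.77
position: [0.6203, -0.0451, 0.0092]
tool_rot: [-1.895, -2.505, 0.0]
wrist_force: [-2.4, -0.4, 3.3]
width: 0.056
finger_force: 15.0
```

```bash
python3 -c "
from h import *
settle();go(.6208,-.0452,.0095,15.8)"
```

```text
pos [ 0.6203 -0.0451  0.0092] F [-2.1  0.1  3.6]
delta [-0.005, 0.012, -0.009, -0.004, -0.002, -0.001] | clock 7.07 width 0.0561 F [-2.6  0.4  4.1] grip 15.1
```

Emit:
apply_moves:
  deltas:
    - [[0, 0, 0, 0, 0, 0], [0, 0, 0, 0, 0, 0], [0, 0, 0, 0, 0, 0], [0, 0, 0, 0, 0, 0], [0, 0, 0, 0, 0, 0]]
  fingers: 75

```text
clock: 7.48
position: [0.6208, -0.0452, 0.0087]
tool_rot: [1.895, 2.505, 0.0]
wrist_force: [0.7, 0.4, -1.3]
width: 0.0735
finger_force: 0.0
```

Emit:
apply_moves:
  deltas:
    - [[0, 0, -0.2, 0, 0, 0], [0, 0, -0.6, 0, 0, 0], [0, 0, -1.2, 0, 0, 0], [0, 0, -1.9, 0, 0, 0], [0, 0, -2.6, 0, 0, 0], [0, 0, -3.2, 0, 0, 0]]

```text
clock: 7.98
position: [0.6209, -0.0453, 0.1393]
tool_rot: [1.894, 2.504, 0.001]
wrist_force: [0.1, -0.6, -0.1]
width: 0.0751
finger_force: 0.0
```

```bash
python3 -c "
from h import *
go(.5493,-.0644,.115,-74.2)"
```

```text
delta [0.027, -1.854, 0.605, 0.017, -0.005, 14.998] | clock 7.98 width 0.0751 F [ 0.1 -0.6 -0.1] grip 0.0
```

Emit:
apply_moves:
  deltas:
    - [[0, -0.6, 0, 0, 0, 1.1], [-0.5, -1.3, 0, 0, 0, 2.2], [-0.9, -2, 0, 0, 0, 3.4], [-1.3, -2.7, 0, 0, 0, 4.5], [-1.7, -3.4, 0, 0, 0, 5.7], [-2.1, -4, 0, 0, 0, 6.8], [-2.5, -4.6, 0, 0, 0, 8], [-2.9, -5, 0, 0, 0, 9.1], [-3.3, -5, 0, 0, 0, 10.3], [-3.7, -5, 0, 0, 0, 11.5], [-4.1, -5, 0, 0, 0, 12.6], [-4.5, -5, 0, 0, 0, 13.7]]

```text
clock: 8.98
position: [0.4772, -0.2739, 0.1377]
tool_rot: [3.077, 0.632, 0.001]
wrist_force: [-0.4, -0.1, -0.1]
width: 0.0749
finger_force: 0.0
```

Run:
```python
from h import *
from workcell import optics
ims=[]
for n,b in(("scene",(238,160,298,210)),("top",(205,160,285,240))):
    s=optics.snapshot(n); np.savez(f"{n}2.npz",**s); x,y,X,Y=b
    ims.append(cv2.resize(s["pixels"][y:Y,x:X,::-1],(390,390*(Y-y)//(X-x)),interpolation=2))
h=max(i.shape[0] for i in ims); cv2.imwrite("pics/c5.png",np.hstack([cv2.copyMakeBorder(i,0,h-i.shape[0],0,0,0) for i in ims]))
s=load("top2.npz"); g=cv2.GaussianBlur(s["pixels"].min(2),(3,3),0)
p=contour(g,138,(205,160,285,240)); P=ray(s,p[:,0],p[:,1],.005)[:,:2]*1000
print("carrier",sides(P,np.array([599.3,-49.7]),16,62,46))
z=cloud(s)[:,:,2].astype(np.float32); z=cv2.GaussianBlur(cv2.medianBlur(z,3),(3,3),.8)
p=contour(z,.017,(205,160,285,205)); P=ray(s,p[:,0],p[:,1],.018)[:,:2]*1000
print("cast",cv2.minAreaRect(P.astype(np.float32)),"base top z",np.median(z[177:185,232:240]))
```

```text
carrier {'x-': (-61.31, 0.36), 'y+': (45.2, -1.67), 'y-': (-45.25, 0.4)}
cast ((618.5578002929688, -42.552738189697266), (56.30241012573242, 63.66130447387695), 14.914173126220703) base top z 0.0243519
```

View pics/c5.png

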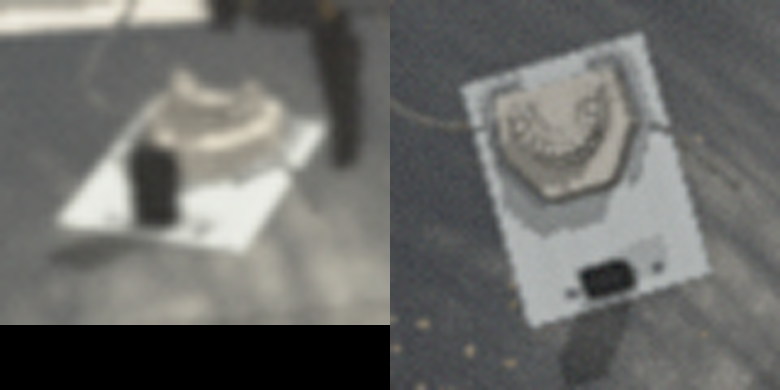

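The cast lies flat inside the fence, front teeth towards the black handle. In the right crop the cast is at (565,130) and the handle at (607,278). Next is the handle grasp.

```bash
python3 -c "
from h import *
go(.549,-.0645,.09,-74.2)"
```

```text
delta [3.72, -4.147, 1.184, 0.039, -0.019, 1.28] | clock 9.08 width 0.0749 F [ 0.2 -0.2 -0.3] grip 0.0
```

Emit:
apply_moves:
  deltas:
    - [[0.4, -0.4, 0, 0, 0, 0.3], [0.9, -1, 0, 0, 0, 0.6], [1.5, -1.6, 0, 0, 0, 0.9], [2.1, -2.3, 0.2, 0, 0, 1.28], [2.7, -3, 0.5, 0, 0, 1.28], [3.2, -3.6, 0.8, 0, 0, 1.28], [3.6, -4, 1.1, 0, 0, 1.28], [3.72, -4.15, 1.18, 0, 0, 1.28], [3.72, -4.15, 1.18, 0, 0, 1.28], [3.72, -4.15, 1.18, 0, 0, 1.28]]
  fingers: 56

```text
clock: 9.92
position: [0.5466, -0.0608, 0.09]
tool_rot: [3.111, 0.439, -0.001]
wrist_force: [0.2, -0.6, -0.1]
width: 0.056
finger_force: 0.0
```

```bash
python3 -c "
from h import *
settle();go(.549,-.0645,.014,-74.2)"
```

```text
pos [ 0.5471 -0.0623  0.0904] F [0.  0.1 0.1]
delta [0.031, 0.063, 1.907, 0.006, -0.007, 0.003] | clock 10.22 width 0.0558 F [ 1.   0.8 -0.1] grip 0.0
```

Emit:
apply_moves:
  deltas:
    - [[0.03, 0.06, 0.4, 0, 0, 0], [0.03, 0.06, 0.9, 0, 0, 0], [0.03, 0.06, 1.4, 0, 0, 0], [0.03, 0.06, 1.7, 0, 0, 0], [0.03, 0.06, 1.9, 0, 0, 0], [0.03, 0.06, 1.9, 0, 0, 0], [0.03, 0.06, 1.9, 0, 0, 0], [0.03, 0.06, 1.9, 0, 0, 0]]

```text
clock: 10.88
position: [0.5495, -0.0634, 0.0145]
tool_rot: [3.111, 0.434, 0.002]
wrist_force: [0.0, 1.2, 1.0]
width: 0.0556
finger_force: 0.0
```

Emit:
apply_moves:
  deltas:
    - [[0, 0, 0, 0, 0, 0], [0, 0, 0, 0, 0, 0], [0, 0, 0, 0, 0, 0], [0, 0, 0, 0, 0, 0], [0, 0, 0, 0, 0, 0], [0, 0, 0, 0, 0, 0], [0, 0, 0, 0, 0, 0], [0, 0, 0, 0, 0, 0], [0, 0, 0, 0, 0, 0], [0, 0, 0, 0, 0, 0]]
  fingers: 10
  force: 30

```text
clock: 11.72
position: [0.5491, -0.0634, 0.0139]
tool_rot: [3.111, 0.435, 0.001]
wrist_force: [-0.9, -1.7, 2.0]
width: 0.0216
finger_force: 29.9
```

```bash
python3 -c "
from h import *
settle();go(.549,-.0645,.014,-74.2)"
```

```text
pos [ 0.5491 -0.0634  0.0139] F [-0.2 -1.8  2.9]
delta [-0.01, 0.026, -0.002, 0.005, -0.005, 0.019] | clock 12.02 width 0.0213 F [ 0.2 -2.9  3.3] grip 29.9
```

```bash
python3 -c "
from h import *
go(.549,-.0635,.016,-74.2);go(.430,-.150,.016,-90)"
```

```text
delta [-0.003, 0.002, -0.052, 0.005, -0.005, 0.019] | clock 12.02 width 0.0213 F [ 0.2 -2.9  3.3] grip 29.9
delta [-3.457, 1.266, -0.053, 0.004, -0.005, 2.652] | clock 12.02 width 0.0213 F [ 0.2 -2.9  3.3] grip 29.9
```

Emit:
apply_moves:
  deltas:
    - [[0, 0, -0.05, 0, 0, 0], [0, 0, -0.06, 0, 0, 0], [-0.07, 0.03, -0.06, 0, 0, 0.05], [-0.22, 0.08, -0.06, 0, 0, 0.17], [-0.44, 0.16, -0.06, 0, 0, 0.34], [-0.7, 0.26, -0.06, 0, 0, 0.54], [-1.0, 0.37, -0.06, 0, 0, 0.77], [-1.3, 0.48, -0.06, 0, 0, 1.0], [-1.6, 0.59, -0.06, 0, 0, 1.23], [-1.85, 0.68, -0.06, 0, 0, 1.42], [-2.02, 0.74, -0.06, 0, 0, 1.55], [-2.1, 0.77, -0.06, 0, 0, 1.61]]

```text
clock: 13.02
position: [0.4751, -0.1166, 0.0162]
tool_rot: [-3.137, -0.167, 0.001]
wrist_force: [-0.6, 0.5, -4.6]
width: 0.0216
finger_force: 29.9
```

```bash
python3 -c "
from h import *
settle();go(.430,-.150,.016,-90)"
```

```text
pos [ 0.4766 -0.1161  0.0162] F [-0.1  0.1 -4. ]
delta [-1.266, 0.723, 0.004, 0.004, -0.009, 1.048] | clock 13.32 width 0.0213 F [-0.4 -0.1 -4.9] grip 29.9
```

Emit:
apply_moves:
  deltas:
    - [[-0.05, 0.03, 0, 0, 0, 0.05], [-0.15, 0.09, 0, 0, 0, 0.13], [-0.3, 0.17, 0, 0, 0, 0.25], [-0.5, 0.29, 0, 0, 0, 0.41], [-0.72, 0.41, 0, 0, 0, 0.6], [-0.92, 0.53, 0, 0, 0, 0.76], [-1.08, 0.62, 0, 0, 0, 0.9], [-1.2, 0.69, 0, 0, 0, 1.0], [-1.26, 0.72, 0, 0, 0, 1.05], [-1.26, 0.72, 0, 0, 0, 1.05]]

```text
clock: 14.15
position: [0.4289, -0.1504, 0.0162]
tool_rot: [-3.141, 0.004, 0.0]
wrist_force: [-0.3, -0.4, -4.1]
width: 0.0216
finger_force: 29.9
```

```bash
python3 -c "
from h import *
go(.4147,-.2854,.016,-105.2)"
```

```text
delta [-0.346, 3.377, 0.004, -0.002, 0.003, 2.509] | clock 14.15 width 0.0216 F [-0.3 -0.4 -4.1] grip 29.9
```

Emit:
apply_moves:
  deltas:
    - [[0, 0.07, 0, 0, 0, 0.05], [-0.02, 0.22, 0, 0, 0, 0.16], [-0.04, 0.44, 0, 0, 0, 0.33], [-0.07, 0.7, 0, 0, 0, 0.52], [-0.1, 1.0, 0, 0, 0, 0.74], [-0.13, 1.3, 0, 0, 0, 0.97], [-0.17, 1.6, 0, 0, 0, 1.19], [-0.2, 1.9, 0, 0, 0, 1.41], [-0.23, 2.2, 0, 0, 0, 1.63], [-0.26, 2.45, 0, 0, 0, 1.82], [-0.27, 2.62, 0, 0, 0, 1.95], [-0.28, 2.7, 0, 0, 0, 2.0]]

```text
clock: 15.15
position: [0.4184, -0.2595, 0.0162]
tool_rot: [3.123, -0.333, 0.001]
wrist_force: [0.8, -0.5, -3.7]
width: 0.0218
finger_force: 29.9
```

```bash
python3 -c "
from h import *
go(.4147,-.2854,.016,-105.2)"
```

```text
delta [0.046, 0.652, 0.005, 0.006, -0.01, 0.503] | clock 15.15 width 0.0218 F [ 0.8 -0.5 -3.7] grip 29.9
```

Emit:
apply_moves:
  deltas:
    - [[0.01, 0.08, 0, 0, 0, 0.06], [0.02, 0.22, 0, 0, 0, 0.18], [0.03, 0.4, 0, 0, 0, 0.3], [0.04, 0.55, 0, 0, 0, 0.42], [0.05, 0.63, 0, 0, 0, 0.49], [0.05, 0.65, 0, 0, 0, 0.5], [0.05, 0.65, 0, 0, 0, 0.5], [0.05, 0.65, 0, 0, 0, 0.5]]

```text
clock: 15.82
position: [0.4145, -0.2834, 0.0161]
tool_rot: [-3.114, 0.411, 0.001]
wrist_force: [0.1, -0.1, -4.0]
width: 0.0219
finger_force: 29.9
```

Run:
```python
from h import *
from workcell import optics
go(.4147,-.2854,.016,-105.2); settle()
ims=[]
for n,P in(("scene",[.5,-.3,.02]),("top",[.5,-.3,.02])):
    s=optics.snapshot(n); np.savez(f"{n}3.npz",**s); p=proj(s,P)[0].astype(int); x,y=p-55
    ims.append(cv2.resize(s["pixels"][y:y+110,x:x+110,::-1],(395,395),interpolation=2)); print(n,x,y)
cv2.imwrite("pics/c6.png",np.hstack(ims))
```

```text
delta [0.017, 0.047, 0.003, -0.004, 0.005, 0.025] | clock 15.82 width 0.0219 F [ 0.1 -0.1 -4. ] grip 29.9
pos [ 0.4146 -0.2833  0.0161] F [-0.3  0.2 -3.7]
scene 264 166
top 295 181
```

View pics/c6.png

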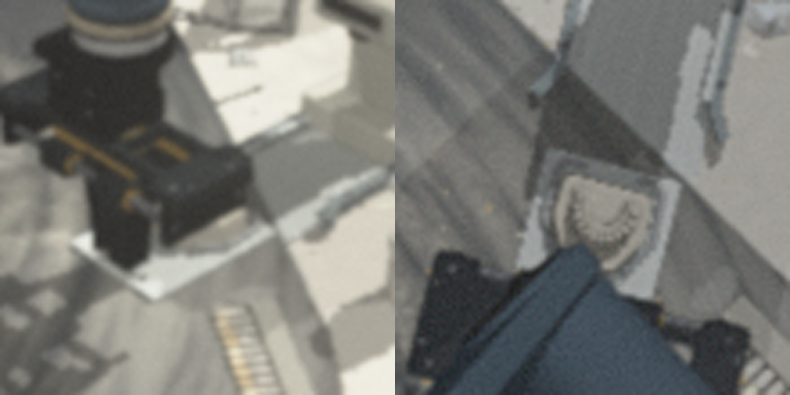

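The right crop shows the carrier in front of the mouth. Its toe edge runs (545,152)→(680,180), between the flares at (540,95) and (712,150), with the cast still in the fence. I'll measure the toe against the dock's axis.

Run:
```python
from h import *
s=load("top3.npz"); g=cv2.GaussianBlur(s["pixels"].min(2),(3,3),0); b=s["pixels"].astype(int)
d=np.array([np.cos(np.radians(-15.17)),np.sin(np.radians(-15.17))]);n=np.array([-d[1],d[0]])
p=ray(s,[336.8,374.4],[223.3,231.1],.007)[:,:2]; print(p@d,p@n,(p@n).mean(),np.degrees(np.arctan2(*(p[0]-p[1])[::-1]))-90)
z=cloud(s)[:,:,2]
for v in(232,236,240,244): print(v,g[v,325:345],g[v,362:382])
```

```text
[0.58413058 0.58865069] [-0.12007397 -0.21107499] -0.16557448122384744 -12.326402233333624
232 [111 113 116 118 117 107  91  80  80  92 104 105  98  90  84  87 103 126
 137 136] [ 98  94  92  91  92 103 123 142 153 155 152 140 120 106 110 127 142 150
 152 153]
236 [102 102 105 110 112 109 100  99 116 134 132 120 115 108 101 112 131 134
 121 108] [139 140 136 127 119 114 114 124 139 152 151 134 112 100  97  93  89  92
 107 126]
240 [108 104  99  98 101 105 112 128 143 138 123 119 116 109 116 133 135 115
  95  96] [129 132 136 135 122 113 121 138 151 151 135 115 105 103 104 103 100  95
  90  85]
244 [116 113 109 105 100 102 121 145 155 146 123 102  90  84  94 117 123 107
  90  83] [131 136 132 122 116 121 135 149 150 134 111 100 101 104 106 106 105 103
 101  97]
```

Run:
```python
from h import *
s=load("top3.npz"); d=np.array([np.cos(np.radians(-15.17)),np.sin(np.radians(-15.17))]);n=np.array([-d[1],d[0]])
for q in([(332.6,236),(330.6,244)],[(373.4,236),(371.4,244)],[(374.2,232),(371.4,244)]):
    q=np.array(q); p=ray(s,q[:,0],q[:,1],.007)[:,:2]; e=p[0]-p[1]; print(p.round(4),np.degrees(np.arctan2(e[1],e[0])),(p@n).round(4))
```

```text
[[ 0.5024 -0.2584]
 [ 0.4835 -0.2534]] -14.771085849394627 [-0.1179 -0.1181]
[[ 0.5013 -0.3552]
 [ 0.4825 -0.35  ]] -15.179631006913917 [-0.2116 -0.2116]
[[ 0.5108 -0.3572]
 [ 0.4825 -0.35  ]] -14.27740726387999 [-0.2111 -0.2116]
```

Emit:
apply_moves:
  deltas:
    - [[0.05, 0.02, 0, 0, 0, 0.02], [0.15, 0.05, 0, 0, 0, 0.02], [0.3, 0.05, 0, 0, 0, 0.02], [0.5, 0.05, 0, 0, 0, 0.02], [0.7, 0.05, 0, 0, 0, 0.02], [0.9, 0.05, 0, 0, 0, 0.02], [1.08, 0.05, 0, 0, 0, 0.02], [1.18, 0.05, 0, 0, 0, 0.02], [1.2, 0.05, 0, 0, 0, 0.02], [1.2, 0.05, 0, 0, 0, 0.02]]

```text
clock: 17.05
position: [0.4608, -0.298, 0.0161]
tool_rot: [-3.114, 0.414, 0.0]
wrist_force: [0.5, 0.7, -4.2]
width: 0.0217
finger_force: 29.9
```

Run:
```python
from h import *
from workcell import optics
settle(4); go(.5412,-.3197,.0155,-105.2)
s=optics.snapshot("top"); np.savez("top4.npz",**s); p=proj(s,[.57,-.33,.01])[0].astype(int); x,y=p-50; print(x,y)
cv2.imwrite("pics/c7.png",cv2.resize(s["pixels"][y:y+100,x:x+100,::-1],(600,600),interpolation=2))
```

```text
pos [ 0.4601 -0.2977  0.016 ] F [-0.2 -0.2 -4. ]
delta [2.104, -0.001, 0.011, -0.005, 0.01, 0.003] | clock 17.25 width 0.0222 F [-0.4  0.5 -4.5] grip 29.9
312 157
```

View pics/c7.png

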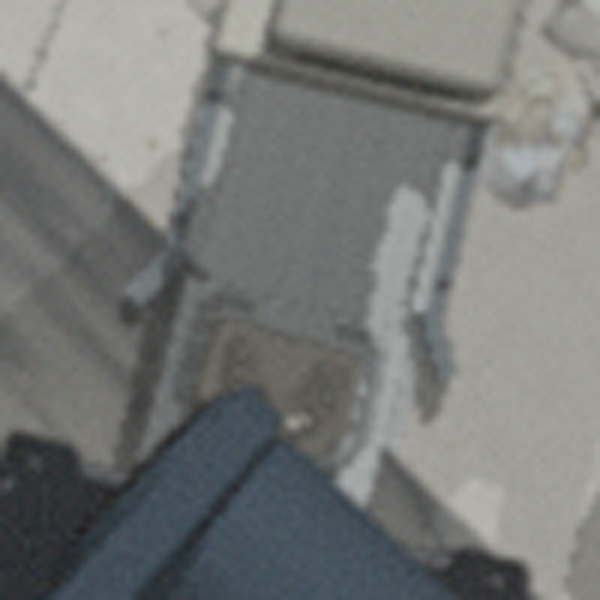

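The toe (about (190,275) to (400,330)) is centred between the flares at the start of the rails. I'll slide on slowly and watch the force.

Emit:
apply_moves:
  deltas:
    - [[0.08, 0, 0, 0, 0, 0], [0.2, 0, 0, 0, 0, 0], [0.35, 0, 0, 0, 0, 0], [0.5, 0, 0, 0, 0, 0], [0.65, 0, 0, 0, 0, 0], [0.8, 0, 0, 0, 0, 0], [0.95, 0, 0, 0, 0, 0], [1.1, 0, 0, 0, 0, 0], [1.25, 0, 0, 0, 0, 0], [1.38, 0, 0, 0, 0, 0], [1.47, 0, 0, 0, 0, 0], [1.5, 0, 0, 0, 0, 0]]

```text
clock: 18.3
position: [0.5193, -0.3142, 0.0162]
tool_rot: [3.114, -0.414, 0.001]
wrist_force: [0.3, 0.2, -3.5]
width: 0.0217
finger_force: 29.9
```

```bash
python3 -c "
from h import *
settle(4);go(.5412,-.3197,.0155,-105.2)"
```

```text
pos [ 0.5185 -0.3137  0.0161] F [ 0.2 -0.1 -3.9]
delta [0.6, -0.003, 0.012, -0.003, 0.009, 0.005] | clock 18.5 width 0.0215 F [ 0.3  0.4 -4. ] grip 29.9
```

Emit:
apply_moves:
  deltas:
    - [[0.05, 0, 0.01, 0, 0, 0], [0.12, 0, 0.01, 0, 0, 0], [0.2, 0, 0.02, 0, 0, 0], [0.28, 0, 0.02, 0, 0, 0], [0.36, 0, 0.02, 0, 0, 0], [0.42, 0, 0.02, 0, 0, 0], [0.46, 0, 0.02, 0, 0, 0], [0.49, 0, 0.02, 0, 0, 0], [0.51, 0, 0.02, 0, 0, 0], [0.53, 0, 0.02, 0, 0, 0], [0.53, 0, 0.02, 0, 0, 0]]

```text
clock: 19.42
position: [0.5391, -0.3194, 0.0154]
tool_rot: [3.114, -0.415, 0.0]
wrist_force: [0.0, 0.2, -3.3]
width: 0.0218
finger_force: 29.9
```

```bash
python3 -c "
from h import *
settle(4);go(.5412,-.3197,.0155,-105.2)"
```

```text
pos [ 0.5391 -0.3194  0.0154] F [ 0.3 -0.5 -3.1]
delta [0.054, -0.008, -0.003, 0.001, -0.003, 0.005] | clock 19.62 width 0.0215 F [-0.1 -0.4 -3. ] grip 29.9
```

Now the final approach, 1 mm per row until the stop resists.

Emit:
apply_moves:
  deltas:
    - [[0.02, 0, 0.01, 0, 0, 0], [0.04, 0, 0.01, 0, 0, 0], [0.06, 0, 0.01, 0, 0, 0], [0.08, 0, 0.01, 0, 0, 0], [0.1, 0, 0.01, 0, 0, 0], [0.1, 0, 0.01, 0, 0, 0]]

```text
clock: 20.12
position: [0.5422, -0.3203, 0.0149]
tool_rot: [-3.114, 0.414, 0.002]
wrist_force: [-2.9, 1.4, -0.6]
width: 0.0216
finger_force: 29.9
```

```bash
python3 -c "
from h import *
settle(4);go(.5412,-.3197,.0155,-105.2)"
```

```text
pos [ 0.5422 -0.3203  0.0149] F [-3.3 -0.4 -0.2]
delta [-0.028, -0.007, -0.014, -0.001, 0.011, 0.007] | clock 20.32 width 0.0217 F [-3.9 -1.1 -0.2] grip 29.9
```

Emit:
apply_moves:
  deltas:
    - [[0.02, 0, -0.01, 0, 0, 0], [0.04, 0, -0.01, 0, 0, 0], [0.06, 0, -0.01, 0, 0, 0], [0.08, 0, -0.01, 0, 0, 0], [0.08, 0, -0.01, 0, 0, 0]]

```text
clock: 20.73
position: [0.5423, -0.3202, 0.015]
tool_rot: [-3.112, 0.413, 0.012]
wrist_force: [-11.5, -0.9, 2.9]
width: 0.0214
finger_force: 29.9
```

```bash
python3 -c "
from h import *
settle(4);go(.5412,-.3197,.0155,-105.2)"
```

```text
pos [ 0.5423 -0.3202  0.015 ] F [-10.1  -0.1   2.1]
delta [-0.03, -0.005, -0.012, -0.011, 0.075, 0.013] | clock 20.93 width 0.0211 F [-10.1  -0.2   1.9] grip 29.9
```

At the stop: the position holds while the force rises to 10 N. Relaxing, releasing and withdrawing.

Emit:
apply_moves:
  deltas:
    - [[-0.03, 0, 0, 0, 0, 0], [-0.06, 0, 0, 0, 0, 0], [-0.06, 0, 0, 0, 0, 0]]

```text
clock: 21.18
position: [0.5423, -0.3203, 0.0151]
tool_rot: [-3.113, 0.414, 0.004]
wrist_force: [-5.7, -0.2, -0.9]
width: 0.022
finger_force: 29.9
```

Emit:
apply_moves:
  deltas:
    - [[0, 0, 0, 0, 0, 0], [0, 0, 0, 0, 0, 0], [0, 0, 0, 0, 0, 0], [0, 0, 0, 0, 0, 0], [0, 0, 0, 0, 0, 0], [0, 0, 0, 0, 0, 0]]
  fingers: 50

```text
clock: 21.68
position: [0.5441, -0.3208, 0.0155]
tool_rot: [3.114, -0.414, 0.002]
wrist_force: [0.4, -0.7, -0.5]
width: 0.0482
finger_force: 0.0
```

Emit:
apply_moves:
  deltas:
    - [[0, 0, -0.2, 0, 0, 0], [0, 0, -0.6, 0, 0, 0], [0, 0, -1.1, 0, 0, 0], [0, 0, -1.7, 0, 0, 0], [0, 0, -2.3, 0, 0, 0], [-0.4, 0, -2.8, 0, 0, 0], [-1.0, -0.5, -3.2, 0, 0, 0], [-1.7, -1.2, -3.4, 0, 0, 0], [-2.4, -2, -3.5, 0, 0, 0], [-3, -2.8, -3.5, 0, 0, 0], [-3.2, -3.6, -3.5, 0, 0, 0], [-3.2, -4.2, -3.5, 0, 0, 0]]

```text
clock: 22.68
position: [0.4609, -0.1216, 0.156]
tool_rot: [-3.113, 0.415, 0.004]
wrist_force: [-0.2, -0.3, -0.5]
width: 0.0496
finger_force: 0.0
```

Run:
```python
from h import *
from workcell import optics,telemetry
print(telemetry.sense()["position"],telemetry.sense()["clock"])
ims=[]
for n,P in(("scene",[.6,-.33,.03]),("top",[.6,-.33,.02])):
    s=optics.snapshot(n); np.savez(f"{n}5.npz",**s); p=proj(s,P)[0].astype(int); x,y=p-45
    ims.append(cv2.resize(s["pixels"][y:y+90,x:x+90,::-1],(395,395),interpolation=2)); print(n,x,y)
cv2.imwrite("pics/c8.png",np.hstack(ims))
```

```text
[ 0.46088082 -0.12160186  0.15603283] 22.6833
scene 302 159
top 317 149
```

View pics/c8.png

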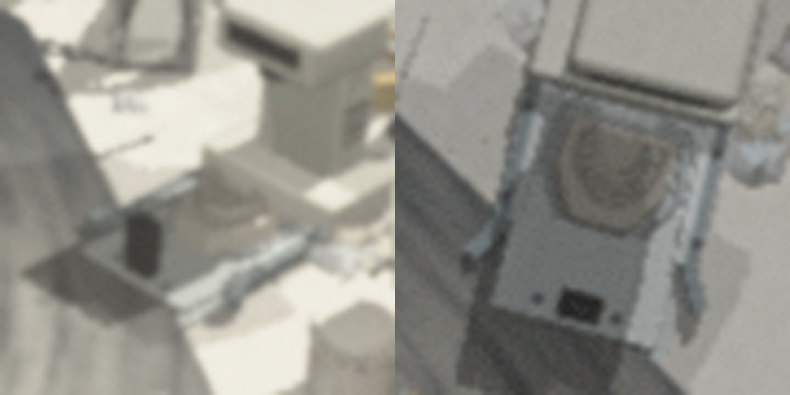

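The carrier is in the dock under the lips, with the cast flat at crop (615,175) and its teeth towards the handle at (580,305). I'll check squareness and depth numerically.

Run:
```python
from h import *
s=load("top5.npz"); d=np.array([np.cos(np.radians(-15.17)),np.sin(np.radians(-15.17))]);n=np.array([-d[1],d[0]])
g=cv2.GaussianBlur(s["pixels"].min(2),(3,3),0).astype(float)
P=[]
for w in range(-42,46,3):   # sample along d across the heel for each lateral offset
    t=np.arange(.575,.612,.0005); W=np.c_[t[:,None]*d+(-.1668+w/1e3)*n,np.full(len(t),.006)]
    q=proj(s,W).astype(np.float32); v=cv2.remap(g.astype(np.float32),q[:,:1],q[:,1:],cv2.INTER_LINEAR).ravel()
    dv=np.gradient(cv2.GaussianBlur(v[:,None],(1,9),0).ravel()); i=dv.argmax(); P.append((w,t[i]*1e3,dv[i]))
P=np.array(P); k=P[:,2]>np.median(P[:,2])*.4; print(P.round(1).tolist())
f=cv2.fitLine(P[k,:2].astype(np.float32),cv2.DIST_HUBER,0,.01,.01).ravel(); print("skew deg",np.degrees(np.arctan(f[1]/f[0])),"heel at centre",f[3]-f[2]*f[1]/f[0],"expect ~",680-84)
z=cloud(s)[:,:,2].astype(np.float32); m=(z>.018)&(z<.05); k=np.zeros_like(m); k[172:204,352:384]=m[172:204,352:384]
print("cast centroid",(cloud(s)[k][:,:2]@d).mean(),(cloud(s)[k][:,:2]@n).mean(),k.sum(), np.median(z[k]))
```

```text
[[-42.0, 596.5, 4.7], [-39.0, 596.5, 5.4], [-36.0, 597.5, 5.8], [-33.0, 597.0, 6.0], [-30.0, 597.0, 4.7], [-27.0, 597.5, 3.8], [-24.0, 597.0, 3.5], [-21.0, 596.5, 3.4], [-18.0, 596.5, 3.1], [-15.0, 597.0, 3.3], [-12.0, 596.0, 2.6], [-9.0, 595.5, 2.6], [-6.0, 595.0, 2.7], [-3.0, 595.0, 2.5], [0.0, 595.5, 2.5], [3.0, 595.5, 2.4], [6.0, 595.5, 2.0], [9.0, 596.0, 2.0], [12.0, 596.5, 2.6], [15.0, 597.0, 3.3], [18.0, 597.5, 3.1], [21.0, 597.0, 3.2], [24.0, 597.0, 3.1], [27.0, 597.0, 2.8], [30.0, 597.5, 3.2], [33.0, 597.0, 3.2], [36.0, 597.5, 3.0], [39.0, 598.0, 3.3], [42.0, 597.5, 3.2], [45.0, 597.0, 2.4]]
skew deg 0.43307513 heel at centre 596.71155 expect ~ 596
cast centroid 0.6821756939583012 -0.1667822081276818 563 0.025979256
```

The carrier is square to the dock (0.4° skew), its heel sits at 596.7 mm against 596 mm expected, and the cast is centred on the seat. Handing in.

```bash
python3 -c "
from workcell import robot; print(robot.close_job())"
```

```text
the job is handed in; nothing more can be done
None
```

I set the cast flat in the carrier's fence with its front teeth towards the handle, slid the carrier into the dock until it met the stop, let go, backed the arm off, and handed the job in at about 23 s; no verdict was returned.

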